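# Fetch the router-bit caddy from the deep cleaning tank with the hook rod

### The job

Take the hook rod from its fork stand and use it to fetch the little caddy of router bits out of the deep cleaning tank by the bar of its orange lifting post: the post is stiff and may be drawn out more or less, so feel gently for the bar with the hook and do not force or jam anything. Set the caddy down softly and upright in the white drying tray without touching the caddy with the fingers, unhook it, and hang the rod back in its fork, leaving everything else on the bench as it is.

Things in the scene. Friction and masses are not known exactly. Their poses are not given: they have to be found in the camera images.
- tank: Fixed blue open-topped tank. Inside 84 mm (its x) by 54 mm (its y), walls and floor 4 mm thick, rim 136 mm above the bench. Origin: centre of its underside, on the bench; z up. Inside, two aluminium rails, 5 mm wide, tops 28 mm above the bench, run along the long walls (along x); the caddy hangs on them by its rim.
- caddy: Loose steel caddy of router bits (fixed in it, below its rim), 0.2 to 0.4 kg, 76 (x) by 40 mm (y; 49 mm over the rim strips), 22 mm high. Origin: centre of underside; z up, x along the long side. In the tank its underside is 10 mm above the bench, axes along the tank's within 3 degrees, with about 4 mm play in x. More than 15 N from the hook rod on caddy or post is too much.
- caddy_top (a point): Centre of the caddy's top, 22 mm above its origin; axes as the caddy's, fixed to the caddy. Here an orange telescopic lifting post stands out. How far it is drawn out is NOT reported: its shoulder lies 2 to 26 mm above this point; find it by feel. The post is very stiff (25 N to shift it), so it carries the caddy at whatever height it stands and must not be pushed in or pulled out.
- caddy_eye (a point): A point on the caddy's axis 46.5 mm above its origin, where the centre of the post's eye bar would be were the post fully in; it does not move with the post: the true bar is 0 to 24 mm higher. Bar: 5 mm round, along the caddy's y, 22 mm free between side plates, open to x. 20 mm clear below it is the post's flat shoulder, 20 mm (x) by 30 mm (y), with solid sides below.
- rod: The hook rod, loose, 0.1 kg, upright in the fork. Origin: underside of the hook, on the shank's axis; z up the shank, x from shank to point. 6 mm bar: shank, level bottom arm along +x (0 to 6 mm high), point standing at x = 16 mm, its end 14 mm above the origin; 10 mm clear between shank and point. Brass collar, 36 mm diameter, 105 to 112 mm above the origin.
- rod_grip (a point): Centre of the rod's square wooden handle, 24 by 24 mm and 50 mm high (112 to 162 mm above the rod's origin, this point at 137 mm); axes as the rod's, the handle's faces square to x and y. Grip here, any two opposite faces.
- hook_throat (a point): Seat in the hook, midway between shank and point, on top of the bottom arm (8 mm along the rod's x and 6 mm above its origin); axes as the rod's.
- fork: Fixed fork stand: wooden foot 100 by 80 mm, post at its +x side, at the top two steel prongs along x, 18 mm apart, 10 mm wide, tops 120 mm above the bench, open to -x (ends at x = -22 mm; post and bridge from x = 38 mm). Origin: on the bench below the rod's place; z up. Lift the rod a few mm, then draw it out to -x; put it in the same way.
- fork_seat (a point): Where the rod hangs: at the height of the prong tops (120 mm above the bench), midway between them, 22 mm in from their ends; axes as the fork's. The underside of the rod's collar rests here, the shank between the prongs, the hook 15 mm above the bench.
- tray: Fixed white drying tray, 150 mm (x) by 110 mm (y) outside, 140 by 100 mm inside, floor top 4 mm and lip 14 mm above the bench. Origin: centre of its underside, on the bench; z up.
- stone: Bystander: two-colour sharpening stone, 120 x 45 x 26 mm, loose, lying on the bench near the robot. Origin: centre of its underside.
- screwdriver: Bystander: red-handled screwdriver about 200 mm long, lying along x to the left between the task's things, loose. Origin: its underside, under its middle.
- brush: Bystander: brush about 180 mm long, lying along x to the right between the task's things, loose. Origin: its underside, under its middle.
- glue: Bystander: yellow glue bottle, 54 mm diameter, 150 mm high, standing at the far side. Origin: centre of its underside.
- jar: Bystander: amber jar, 70 mm diameter, 80 mm high, standing at the far side. Origin: centre of its underside.
- offcut: Bystander: wood offcut 50 x 120 x 30 mm at the far side. Origin: centre of its underside.
- mallet: Bystander: wooden mallet, head 60 x 110 x 70 mm, lying at the right. Origin: bench level under its handle, 130 mm from the head's middle.
Things that resemble listed ones, but are neither listed nor needed, are in the scene too. What is shaped like the rod but pink or turquoise is not meant.

How it is judged:
By the outcome, as a careful person would: the job done as asked, in the order asked, and still so for the second after the job is handed in, with the robot touching nothing.
It also fails if it takes over 72 s, if anything falls off the work surface, if the arm or the gripper's body presses on something with over 40 N, if the wrist force passes 120 N, or if a joint passes its speed limit or range.

### The arm

A 6-joint arm with a two-finger parallel gripper is mounted at the origin on the work surface. World frame = base frame: x ahead of the robot, y to its left, z up, the work surface at z = 0. Lengths are in m, angles in rad, forces in N, time in s.
With the tool pointing down it reaches from about 0.325 to 0.775 m from the base axis. Payload 5.5 kg.
Tool frame: the origin (TCP) lies at the very end of the fingers, on their centre line; the grasp point (between the pads) lies 19 mm behind it; x points along the fingers, y is the direction in which the jaws open and shut, and the axes are right-handed (so a half turn about x gives the same grasp; the last joint's range is limited). The gripper opens to 85 mm and grips with 20 to 120 N. Pads are 22 mm wide; open, the fingers measure 114 mm over their backs; the gripper's body (76 mm by 85 mm) begins 54 mm behind the grasp point. The pads swing forward as they close: fully open they stand 13 mm farther back than shut.
Start: joints at [-1.17, 0.091, 1.231, -0, 1.82, -0.057], TCP at [0.265, -0.538, 0.231] pointing down, gripper open.
Joint ranges: [-2.87, 2.87], [-0.86, 2.18], [0.17, 2.46], [-1.51, 4.65], [0.06, 2.69], [-2.65, 2.65]. Speed limits (rad/s): [2.57, 2.57, 3.01, 3.14, 3.14, 3.14].

### API

Orientations are given as a unit quaternion [w, x, y, z].
In Python, from plant import robot gives the robot as it stands.
- The arm moves only by the tool jog_arm, never from a script. Its argument "commands" is a list that holds one entry, the list of rows, each a list of 7 numbers: the turn, a rotation vector about the tool's x, y, z in degrees, then the shift along the tool's x, y, z in m, then the finger opening in m, from 0 to 0.0854. In form: [[[ax, ay, az, x, y, z, jaw], ...]]. A call has 1 to 8 rows; each row shifts and turns the pose as measured when the row begins, along the tool's axes as they then stand; what a row does not reach is not made up. A row lasts 1/10 s, in which the tool goes at most 50 mm and 8.59 degrees, less where a joint would pass 70% of its speed; a pose out of reach is approached as far as the arm can. A call is refused whole if a number of a shift passes 0.05 or a number of a turn 8.59, either way. A call with a gripper value outside its range is refused whole. The fingers move at their own pace and stop on an object; "force" is the grip in N (left out, the last holds). Time passes only in rows, so rows that do not move let the fingers close. It gives the time, the measured TCP pose, the force and the opening at its end, in the units of the state.
- robot.state(): the state, without advancing time (a new reading comes with each control period).
- robot.camera(name): name is "side" or "top" or "wrist"; returns a dict with "pixels" (384x512x3 uint8, blue, green, red), "intrinsics" (3x3 intrinsics, pixels), "R" (3x3) and "t" (3): a world point X has camera coordinates R X + t. Camera axes: x right, y down, z forward; pixel columns grow to the right and rows downward; lengths in m; the calibration is good to about 2 mm. A picture is of the moment at which its call begins. There is no depth.
- robot.finish_job(): hands the job in, once; it reports no verdict.
The state is a dict: "time": time; "joints": joint angles; "joint_velocities": joint speeds; "joint_torque": joint torques, N m; "tcp_pos": TCP position; "orientation": TCP orientation; "force": force on the tool from outside, world axes, zero at the start; "moment": the same for the moment, N m; "gripper_width": opening from 0.0 (shut) to 1.0 (fully open).
Only numpy, scipy, OpenCV 4.12 (cv2) and the standard library are available. Lean on these libraries where they do the work, as an engineer would, in place of code of your own. Each camera call takes 0.05 s, during which the arm holds its last target. There are 200 camera calls.

## Working session

There is one attempt and no reset: what is moved stays moved. The work goes in short steps, Python scripts to look and compute and a tool call to move; the robot and the scene stay as the last step left them, time stands still between calls to the robot, and variables do not carry over. Pictures are saved under pics/ and viewed, about 8 in all and at most 12, crops included, and the job is handed in when it is done.

Besides the shell and the picture viewer there is one more tool, called after "Request:" as name([rows], argument=value, ...), one row to a line, values as JSON. jog_arm: Moves the arm, as the interface text tells. Its arguments: {"type":"object","properties":{"commands":{"type":"array","items":{"type":"array","items":{"type":"array","items":{"type":"number"}}}},"force":{"type":"number"}},"required":["commands"]}

```bash
ls; mkdir -p pics; cat > h.py <<'E'
import numpy as np, cv2
from plant import robot
def snap(n,f=None):
    c=robot.camera(n)
    if f: cv2.imwrite('pics/'+f,c['pixels'])
    return c
def onplane(c,u,v,z):
    R=np.array(c['R']);t=np.array(c['t']);K=np.array(c['intrinsics'])
    d=R.T@np.linalg.solve(K,[u,v,1.]);o=-R.T@t
    return o+d*(z-o[2])/d[2]
def proj(c,X):
    p=np.array(c['intrinsics'])@(np.array(c['R'])@np.array(X,float)+np.array(c['t']));return p[:2]/p[2]
E
python3 - <<'E'
from h import *
import pickle
cs={n:snap(n) for n in('top','side','wrist')}
pickle.dump(cs,open('c0.pkl','wb'))
for n,c in cs.items(): 
  cv2.imwrite(f'pics/{n}0.png',cv2.resize(c['pixels'],(800,600),interpolation=cv2.INTER_CUBIC))
  R=np.array(c['R']);print(n,-R.T@np.array(c['t']),R[2],c['intrinsics'][0][0])
print(robot.state())
E
```

```text
pics
top [0.33299214 0.07012446 1.35011119] [ 0.12697074 -0.00909754 -0.99186474] 386.25629125699396
side [0.25324303 0.9277784  0.96567591] [ 0.20114148 -0.70516344 -0.67991664] 363.3296178184783
wrist [ 0.32991561 -0.50588983  0.37201076] [-0.25755879 -0.12458503 -0.95819729] 279.8960596914875
{'time': 0.15, 'joints': array([-1.16968628e+00,  9.16856510e-02,  1.23162046e+00, -1.29032911e-05,
        1.81977655e+00, -5.67129755e-02]), 'joint_velocities': array([-0.00061478, -0.00256393, -0.00339042,  0.00102863,  0.00102443,
        0.00043553]), 'joint_torque': array([ 2.96580629e-04, -4.59370852e+01, -4.18527389e+01, -1.82645408e-04,
        9.55595373e-03,  3.13926967e-05]), 'tcp_pos': array([ 0.26510376, -0.53802367,  0.23040444]), 'orientation': array([-0.15993557, -0.68856661, -0.16097206,  0.68875586]), 'force': array([-0.01494506,  0.29333666, -0.31930614]), 'moment': array([ 0.02034533, -0.03311404,  0.03873174]), 'gripper_width': 0.9972566257112512}
```

View pics/top0.png

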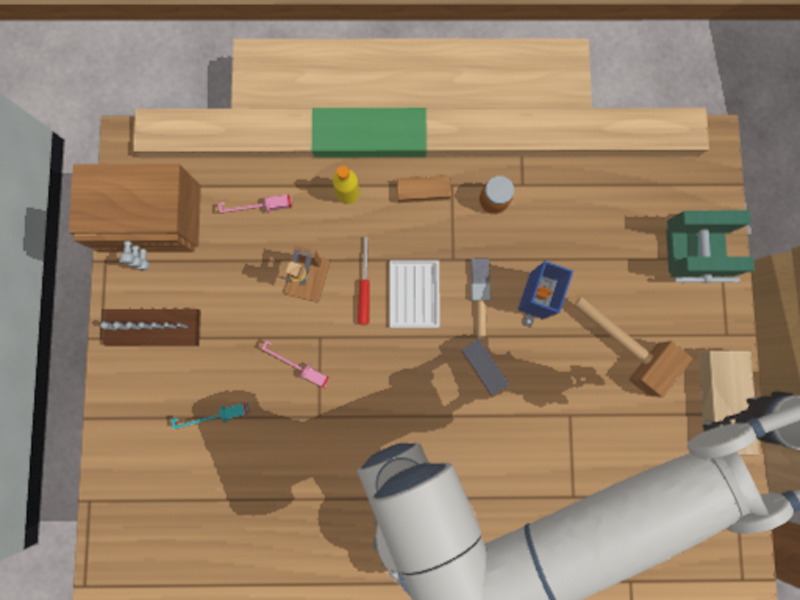

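View pics/side0.png

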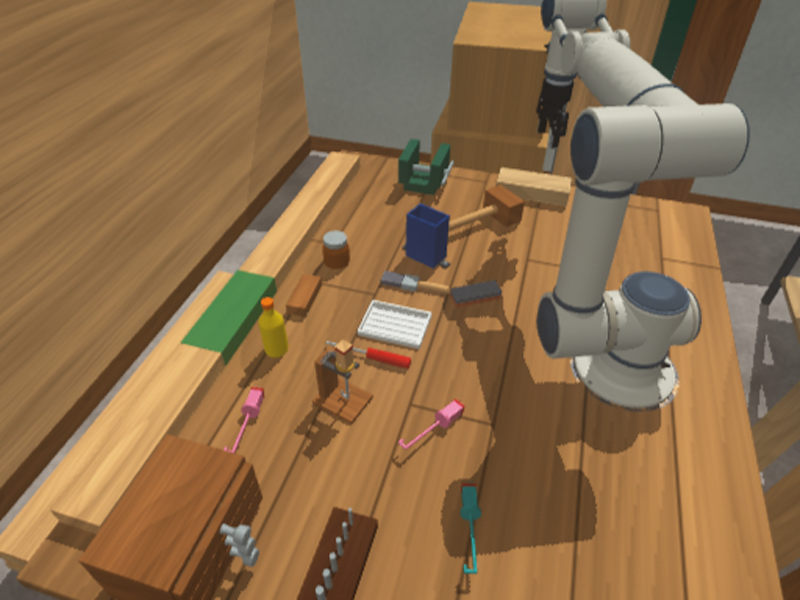

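The top view shows the fork with the rod upright at about (298,272), the tray at (414,294), the tank with the orange post at (545,292), the screwdriver at (364,290) and the brush at (480,295). Lookalikes for the rod, all lying down, are pink at (255,205), pink at (295,363) and turquoise at (210,416). My choice is the upright one with the wooden handle and brass collar at (298,270). A close crop comes next.

```bash
python3 - <<'E'
from h import *
import pickle
cs=pickle.load(open('c0.pkl','rb'))
def crop(n,u,v,w,h,W,H): return cv2.resize(cs[n]['pixels'][v:v+h,u:u+w],(W,H),interpolation=cv2.INTER_CUBIC)
# 400x300 tiles from 50 x 37.. regions
T=[crop('top',170,152,48,45,320,300),crop('top',322,160,64,60,320,300),crop('side',196,210,48,60,240,300),crop('side',252,125,48,60,240,300)]
im=np.hstack(T[:2]);im2=np.hstack(T[2:]+[crop('top',240,158,48,90,160,300)])
cv2.imwrite('pics/crop1.png',np.vstack([im,im2]))
E
```

```text
(no output)
```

View pics/crop1.png

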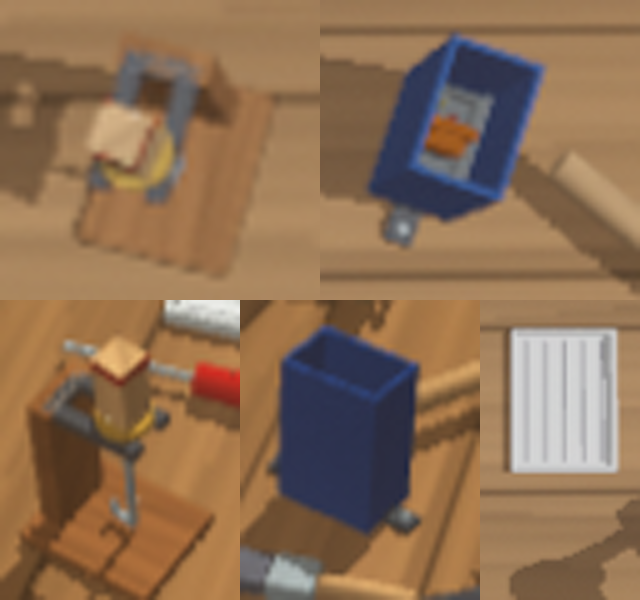

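```bash
python3 - <<'E'
from h import *
import pickle
c=pickle.load(open('c0.pkl','rb'))['top']
T=[onplane(c,322+(x-320)/5-.4,160+y/5-.4,.136) for x,y in[(455,36),(543,67),(498,200),(409,165)]]
T=np.array(T);print(T[:,:2].round(4));print('centre',T.mean(0),[np.linalg.norm(T[i]-T[i-1]).round(4) for i in range(4)])
d=(T[0]+T[1]-T[2]-T[3]);print('long ang',np.degrees(np.arctan2(d[1],d[0])))
P=lambda x,y,z:onplane(c,170+x/6.667-.4,152+y/6.667-.4,z)
print('handle',P(121,133,.177),'collar',P(137,160,.122))
for x,y in[(98,185),(160,195),(130,60),(190,70)]:print(P(x,y,.12))
print('foot',[P(x,y,.012).round(3) for x,y in[(78,240),(228,275),(272,95)]])
Q=[onplane(c,240+(x-480)/3.333-.4,158+(y-300)/3.333-.4,.014) for x,y in[(511,328),(618,328),(618,472),(511,472)]]
print('tray',np.array(Q).round(3),np.mean(Q,0))
E
```

```text
[[ 0.5722 -0.244 ]
 [ 0.5518 -0.2997]
 [ 0.4663 -0.2674]
 [ 0.489  -0.2116]]
centre [ 0.51982022 -0.25567041  0.136     ] [np.float64(0.0893), np.float64(0.0593), np.float64(0.0913), np.float64(0.0602)]
long ang -20.967324390045714
handle [0.5513116  0.26357992 0.177     ] collar [0.54827187 0.26472256 0.122     ]
[0.5364574  0.28366748 0.12      ]
[0.53143185 0.25368755 0.12      ]
[0.59794108 0.2691854  0.12      ]
[0.59286928 0.23998934 0.12      ]
foot [array([0.525, 0.312, 0.012]), array([0.506, 0.234, 0.012]), array([0.602, 0.211, 0.012])]
tray [[ 0.601  0.076  0.014]
 [ 0.6   -0.037  0.014]
 [ 0.448 -0.035  0.014]
 [ 0.448  0.077  0.014]] [0.52405702 0.02010487 0.014     ]
```

```bash
cat >> h.py <<'E'
from scipy.spatial.transform import Rotation as Ro
def S():
    s=robot.state();w,x,y,z=s['orientation'];return s,np.array(s['tcp_pos']),Ro.from_quat([x,y,z,w])
def go(target,jyaw=None,n=1):
    "target TCP, jaw yaw (deg, mod 180), tool down: total turn (tool rotvec deg), shift in present tool axes, and in final axes"
    s,p,R=S();M=R.as_matrix();cy=np.degrees(np.arctan2(M[1,1],M[0,1]))
    if jyaw is None: jyaw=cy
    d=(jyaw-cy+90)%180-90;a=np.radians(cy+d)
    y=np.array([np.cos(a),np.sin(a),0]);x=np.array([0,0,-1.]);G=np.column_stack([x,y,np.cross(x,y)])
    sh=np.array(target)-p
    print('p',p.round(4),'jawyaw',cy.round(2),'turn',np.degrees((R.inv()*Ro.from_matrix(G)).as_rotvec()).round(2),'shift now',(M.T@sh/n).round(4),'shift final',(G.T@sh/n).round(4),'F',np.array(s['force']).round(1),'t',round(s['time'],2),'j',np.array(s['joints']).round(2),'w',round(s['gripper_width'],3))
E
python3 - <<'E'
from h import *
print(S()[2].as_matrix().round(3))
go([.46,.27,.27],77); go([.46,.27,.27],-13)
E
```

```text
[[-0.001  0.442 -0.897]
 [ 0.001 -0.897 -0.442]
 [-1.    -0.001 -0.   ]]
p [ 0.2651 -0.538   0.2304] jawyaw -63.77 turn [3.923e+01 3.000e-02 8.000e-02] shift now [-0.0386 -0.6387 -0.532 ] shift final [-0.0396 -0.8312 -0.0081] F [-0.   0.3 -0.3] t 0.15 j [-1.17  0.09  1.23 -0.    1.82 -0.06] w 0.997
p [ 0.2651 -0.538   0.2304] jawyaw -63.77 turn [-5.077e+01 -4.000e-02  8.000e-02] shift now [-0.0386 -0.6387 -0.532 ] shift final [-0.0396  0.0081 -0.8312] F [-0.   0.3 -0.3] t 0.15 j [-1.17  0.09  1.23 -0.    1.82 -0.06] w 0.997
```

Request:
jog_arm([
  [[0, 0, 0, -0.001, -0.0297, -0.0306, 0.0854], [0, 0, 0, -0.001, -0.0297, -0.0306, 0.0854], [0, 0, 0, -0.001, -0.0297, -0.0306, 0.0854], [0, 0, 0, -0.001, -0.0297, -0.0306, 0.0854], [0, 0, 0, -0.001, -0.0297, -0.0306, 0.0854], [0, 0, 0, -0.001, -0.0297, -0.0306, 0.0854], [0, 0, 0, -0.001, -0.0297, -0.0306, 0.0854], [0, 0, 0, -0.001, -0.0297, -0.0306, 0.0854]],
])

```text
time: 0.95
tcp_pos: [0.3806, -0.2091, 0.2331]
orientation: [-0.153, -0.688, -0.161, 0.691]
force: [0.9, -0.7, 1.3]
gripper_width: 0.998
```

Request:
jog_arm([
  [[0, 0, 0, -0.001, -0.0297, -0.0306, 0.0854], [0, 0, 0, -0.001, -0.0297, -0.0306, 0.0854], [0, 0, 0, -0.001, -0.0297, -0.0306, 0.0854], [0, 0, 0, -0.001, -0.0297, -0.0306, 0.0854], [0, 0, 0, -0.001, -0.0297, -0.0306, 0.0854], [0, 0, 0, -0.001, -0.0297, -0.0306, 0.0854], [0, 0, 0, -0.001, -0.0297, -0.0306, 0.0854], [0, 0, 0, -0.001, -0.0297, -0.0306, 0.0854]],
])

```text
time: 1.75
tcp_pos: [0.4997, 0.1257, 0.2427]
orientation: [-0.154, -0.689, -0.16, 0.69]
force: [0.6, 0.8, -0.0]
gripper_width: 1.002
```

Request:
jog_arm([
  [[-8.5, 0, 0, 0, 0, 0, 0.06], [-8.5, 0, 0, 0, 0, 0, 0.06], [-8.5, 0, 0, 0, 0, 0, 0.06], [-8.5, 0, 0, 0, 0, 0, 0.06], [-8.5, 0, 0, 0, 0, 0, 0.06], [-8.3, 0, 0, 0, 0, 0, 0.06]],
])

```text
time: 2.35
tcp_pos: [0.4994, 0.133, 0.2386]
orientation: [-0.437, -0.55, -0.447, 0.553]
force: [0.2, -0.5, 0.1]
gripper_width: 0.702
```

```bash
python3 - <<'E'
from h import *
go([.551,.264,.25],-13)
E
```

```text
p [0.4994 0.133  0.2386] jawyaw -12.52 turn [ 0.48 -0.34  0.76] shift now [-0.0109  0.0218 -0.1392] shift final [-0.0114  0.0208 -0.1393] F [ 0.2 -0.5  0.1] t 2.35 j [ 0.19 -0.12  1.43  0.01  1.84  0.41] w 0.702
```

Request:
jog_arm([
  [[0.5, -0.3, 0.8, -0.003, 0.005, -0.0225, 0.06], [0, 0, 0, -0.003, 0.005, -0.0225, 0.06], [0, 0, 0, -0.003, 0.005, -0.0225, 0.06], [0, 0, 0, -0.003, 0.005, -0.0225, 0.06], [0, 0, 0, 0, 0, 0, 0.06]],
])

```text
time: 2.85
tcp_pos: [0.5395, 0.2184, 0.249]
orientation: [-0.441, -0.552, -0.441, 0.553]
force: [-0.6, -0.4, -1.4]
gripper_width: 0.702
```

```bash
python3 - <<'E'
from h import *
import pickle
go([.551,.264,.25],-13)
c=snap('wrist');pickle.dump(c,open('c1.pkl','wb'))
cv2.imwrite('pics/w1.png',cv2.resize(c['pixels'],(800,600),interpolation=cv2.INTER_CUBIC))
R=np.array(c['R']);print(-R.T@np.array(c['t']),R[2])
print(proj(c,[.551,.264,.177])*1.5625,proj(c,[.551,.264,.015])*1.5625)
E
```

```text
p [0.5395 0.2184 0.249 ] jawyaw -12.83 turn [0.17 0.07 0.08] shift now [-0.0011  0.0011 -0.047 ] shift final [-0.001  0.001 -0.047] F [-0.6 -0.4 -1.4] t 2.85 j [ 0.33  0.05  1.24 -0.    1.85  0.55] w 0.702
[0.55522117 0.28972326 0.39062286] [-0.06522695 -0.2798303  -0.95783112]
[398.91169717 223.31251415] [397.52249923 199.64699175]
```

View pics/w1.png

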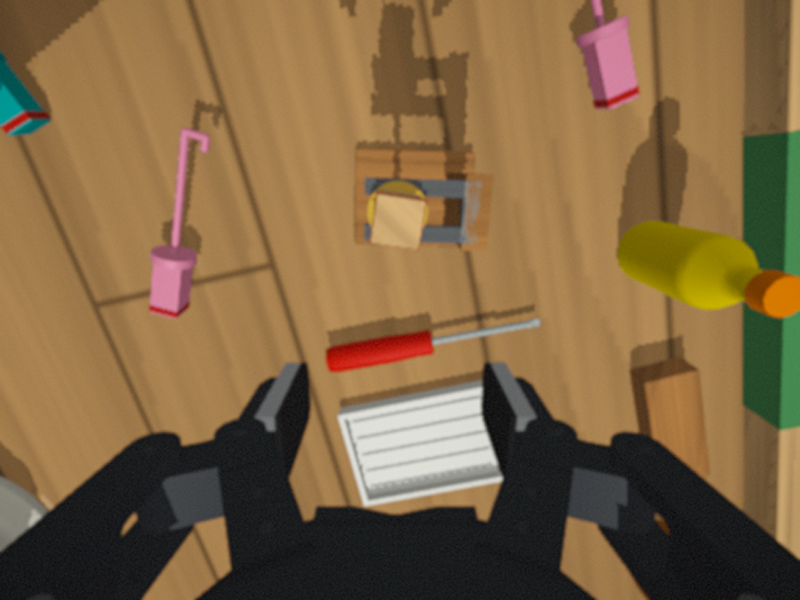

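```bash
python3 - <<'E'
from h import *
import pickle
c=pickle.load(open('c1.pkl','rb'));s=pickle.load(open('c0.pkl','rb'))['side']
for yaw in(-18,72,162,252):
  a=np.radians(yaw);d=np.array([np.cos(a),np.sin(a),0])
  f=lambda X:((proj(s,X)+.4-[196,210])*5+[0,300]).round(0)
  print(yaw,f([.551,.264,.1]),f([.551,.264,.018]),f(np.array([.551,.264,.018])+.016*d),f(np.array([.551,.264,.029])+.016*d))
A=cv2.resize(c['pixels'][85:170,215:325],(660,510),interpolation=cv2.INTER_CUBIC)
B=cv2.resize(s['pixels'][255:320,200:240][:, :],(140,228),interpolation=cv2.INTER_CUBIC)
C=cv2.resize(s['pixels'][222:325,200:240],(198,510),interpolation=cv2.INTER_CUBIC)
cv2.imwrite('pics/z1.png',np.hstack([A[:,:600],C]))
E
```

```text
-18 [128. 441.] [135. 523.] [116. 512.] [115. 501.]
72 [128. 441.] [135. 523.] [120. 540.] [119. 529.]
162 [128. 441.] [135. 523.] [155. 534.] [154. 524.]
252 [128. 441.] [135. 523.] [150. 507.] [150. 496.]
```

View pics/z1.png

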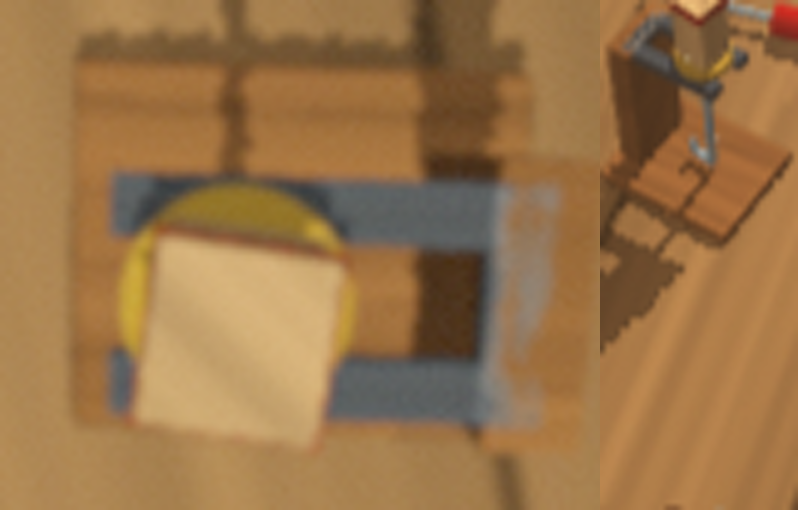

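The view is clear. The rod's hook points along the fork's +x, and the handle corners in the zoom are at (158,234), (348,264), (320,450) and (133,420).

```bash
python3 - <<'E'
from h import *
import pickle
c=pickle.load(open('c1.pkl','rb'))
P=lambda x,y,z:onplane(c,215+x/6-.4,85+y/6-.4,z)
H=np.array([P(x,y,.177) for x,y in[(158,234),(348,264),(320,450),(133,420)]])
print(H.mean(0),[np.linalg.norm(H[i]-H[i-1]).round(4) for i in range(4)])
for a,b in((0,1),(3,2),(3,0),(2,1)): print(np.degrees(np.arctan2(*(H[b]-H[a])[1::-1])))
F=np.array([P(x,y,.12) for x,y in[(113,173),(108,410),(485,183),(480,420)]]);print(F[:,:2].round(4))
for a,b in((0,2),(1,3)): print('fork',np.degrees(np.arctan2(*(F[b]-F[a])[1::-1])))
tip=(F[0]+F[1])/2;a=np.radians(-13);print('seat',tip+.022*np.array([np.cos(a),np.sin(a),0]))
C=np.array([P(x,y,.127) for x,y in[(118,300),(356,300),(240,183)]]);print('collar',C.round(4))
go([*H.mean(0)[:2],.138],np.nan if 0 else -20)
E
```

```text
[0.55062962 0.26490847 0.177     ] [np.float64(0.0234), np.float64(0.0239), np.float64(0.0236), np.float64(0.0243)]
-21.60160434718436
-22.017744734149176
68.60654227164864
69.54655231669531
[[0.536  0.2883]
 [0.5263 0.2526]
 [0.5921 0.274 ]
 [0.5846 0.2377]]
fork -14.333552693332164
fork -14.382903603797711
seat [0.55257785 0.26550463 0.12      ]
collar [[0.5327 0.2698 0.127 ]
 [0.5685 0.2616 0.127 ]
 [0.5549 0.2826 0.127 ]]
p [0.5391 0.2173 0.2489] jawyaw -12.87 turn [7.14 0.13 0.08] shift now [ 0.1108  0.0008 -0.0492] shift final [ 0.1109 -0.0055 -0.0487] F [ 0.2 -0.8 -0.7] t 2.9 j [ 0.33  0.05  1.25 -0.    1.85  0.55] w 0.698
```

Request:
jog_arm([
  [[5, 0.1, 0.1, 0, 0, -0.016, 0.06], [3.6, 0, 0, 0, 0, -0.016, 0.06], [0, 0, 0, 0, -0.003, -0.01, 0.06], [0, 0, 0, 0, -0.003, -0.005, 0.06], [0, 0, 0, 0, 0, 0, 0.06]],
])

```text
time: 3.4
tcp_pos: [0.5468, 0.2624, 0.2479]
orientation: [-0.397, -0.584, -0.396, 0.587]
force: [-0.7, 0.0, 0.5]
gripper_width: 0.7
```

```bash
python3 - <<'E'
from h import *
go([.5507,.2649,.138],-21.5)
E
```

```text
p [0.5468 0.2624 0.2479] jawyaw -21.75 turn [-0.25  0.23  0.05] shift now [ 0.1098  0.0027 -0.0042] shift final [ 0.1099  0.0027 -0.0038] F [-0.7  0.   0.5] t 3.4 j [ 0.39  0.12  1.17 -0.    1.85  0.77] w 0.7
```

Request:
jog_arm([
  [[-0.2, 0.2, 0, 0, 0.0027, -0.004, 0.06], [0, 0, 0, 0.03, 0, 0, 0.06], [0, 0, 0, 0.03, 0, 0, 0.06], [0, 0, 0, 0.025, 0, 0, 0.06], [0, 0, 0, 0.015, 0, 0, 0.06], [0, 0, 0, 0.004, 0, 0, 0.06], [0, 0, 0, 0, 0, 0, 0.06]],
])

```text
time: 4.1
tcp_pos: [0.5528, 0.2626, 0.1438]
orientation: [0.399, 0.586, 0.398, -0.582]
force: [-0.9, 0.5, 0.9]
gripper_width: 0.702
```

```bash
python3 - <<'E'
from h import *
go([.5507,.2649,.138],-21.5)
E
```

```text
p [0.5528 0.2626 0.1438] jawyaw -21.43 turn [ 0.07 -0.19 -0.24] shift now [ 0.0058 -0.0028 -0.0013] shift final [ 0.0058 -0.0028 -0.0014] F [-0.9  0.5  0.9] t 4.1 j [ 0.39  0.12  1.36 -0.    1.66  0.76] w 0.702
```

Request:
jog_arm([
  [[0, -0.1, -0.2, 0.005, -0.0028, -0.0013, 0.06], [0, 0, 0, 0, 0, 0, 0.06], [0, 0, 0, 0, 0, 0, 0.02], [0, 0, 0, 0, 0, 0, 0.02], [0, 0, 0, 0, 0, 0, 0.02], [0, 0, 0, 0, 0, 0, 0.02], [0, 0, 0, 0, 0, 0, 0.02]],
], force=60)

```text
time: 4.8
tcp_pos: [0.5526, 0.2659, 0.1441]
orientation: [0.399, 0.588, 0.398, -0.581]
force: [-0.5, -0.2, -1.1]
gripper_width: 0.273
```

```bash
python3 - <<'E'
from h import *
go([.5507,.2649,.138],-21.5)
E
```

```text
p [0.5526 0.2659 0.1441] jawyaw -21.41 turn [ 0.09 -0.41 -0.36] shift now [ 0.006  -0.0015  0.0016] shift final [ 0.0061 -0.0014  0.0016] F [-0.5 -0.2 -1.1] t 4.8 j [0.39 0.12 1.36 0.   1.66 0.77] w 0.273
```

```bash
python3 - <<'E'
from h import *
for i in range(6):
  snap('top');s,p,R=S();print(p.round(5),np.array(s['force']).round(2),np.array(s['orientation']).round(4),np.array(s['joints']).round(4))
E
```

```text
[0.55257 0.26585 0.14399] [-0.97  0.61 -0.94] [ 0.3988  0.5875  0.398  -0.5809] [3.9250e-01 1.1780e-01 1.3563e+00 7.0000e-04 1.6581e+00 7.6630e-01]
[0.55256 0.2658  0.14389] [ 0.6   0.28 -2.37] [ 0.3988  0.5874  0.398  -0.5809] [3.9250e-01 1.1790e-01 1.3564e+00 7.0000e-04 1.6581e+00 7.6630e-01]
[0.55256 0.2658  0.14384] [ 1.12 -0.   -1.  ] [ 0.3988  0.5874  0.398  -0.581 ] [3.9250e-01 1.1790e-01 1.3564e+00 7.0000e-04 1.6580e+00 7.6630e-01]
[0.55254 0.26582 0.14386] [-0.18 -0.68 -0.6 ] [ 0.3988  0.5874  0.398  -0.5809] [3.9250e-01 1.1790e-01 1.3564e+00 7.0000e-04 1.6581e+00 7.6630e-01]
[0.55255 0.26579 0.14385] [ 0.93 -0.82 -1.28] [ 0.3988  0.5874  0.398  -0.581 ] [3.9250e-01 1.1790e-01 1.3564e+00 7.0000e-04 1.6581e+00 7.6630e-01]
[0.55256 0.26579 0.14388] [ 0.64 -0.05 -1.19] [ 0.3988  0.5874  0.398  -0.5809] [3.9250e-01 1.1790e-01 1.3564e+00 7.0000e-04 1.6581e+00 7.6630e-01]
```

Request:
jog_arm([
  [[0, 0, 0, -0.002, 0, 0, 0.02], [0, 0, 0, -0.002, 0, 0, 0.02], [0, 0, 0, -0.002, 0, 0, 0.02], [0, 0, 0, -0.002, 0, 0, 0.02]],
], force=60)

```text
time: 5.5
tcp_pos: [0.5523, 0.2657, 0.1521]
orientation: [0.399, 0.587, 0.398, -0.581]
force: [0.2, 0.6, -1.0]
gripper_width: 0.269
```

```bash
python3 - <<'E'
from h import *
go([.5507,.2649,.148],-21.5);snap('top')
go([.5507,.2649,.148],-21.5)
E
```

```text
p [0.5523 0.2657 0.1521] jawyaw -21.41 turn [ 0.09 -0.37 -0.32] shift now [ 0.0041 -0.0013  0.0013] shift final [ 0.0041 -0.0012  0.0013] F [ 0.2  0.6 -1. ] t 5.5 j [0.39 0.12 1.34 0.   1.67 0.77] w 0.269
p [0.5525 0.2657 0.1526] jawyaw -21.42 turn [ 0.08 -0.39 -0.35] shift now [ 0.0045 -0.0014  0.0015] shift final [ 0.0046 -0.0014  0.0014] F [-0.3  0.6 -0.4] t 5.55 j [0.39 0.12 1.34 0.   1.67 0.77] w 0.268
```

Request:
jog_arm([
  [[0, -0.3, -0.3, 0, -0.005, 0.0006, 0.02], [0, 0, 0, 0, -0.008, 0.001, 0.02], [0, 0, 0, 0, -0.01, 0.0012, 0.02], [0, 0, 0, 0, -0.01, 0.0012, 0.02], [0, 0, 0, 0, -0.01, 0.0012, 0.02], [0, 0, 0, 0, -0.01, 0.0012, 0.02], [0, 0, 0, 0, -0.012, 0.0014, 0.02], [0, 0, 0, -0.02, -0.005, 0, 0.02]],
])

```text
time: 6.35
tcp_pos: [0.4764, 0.2851, 0.1694]
orientation: [-0.398, -0.582, -0.399, 0.586]
force: [-0.1, 0.1, -1.5]
gripper_width: 0.27
```

Request:
jog_arm([
  [[0, 0, 0, -0.03, 0, 0, 0.02], [0, 0, 0, -0.03, 0, 0, 0.02], [0, 0, 0, -0.03, 0, 0, 0.02], [0, 0, 0, -0.03, 0, 0, 0.02], [0, 0, 0, -0.01, 0, 0.02, 0.02], [0, 0, 0, 0, 0, 0.03, 0.02], [0, 0, 0, 0, 0, 0.03, 0.02], [0, 0, 0, 0, 0, 0.03, 0.02]],
])

```text
time: 7.15
tcp_pos: [0.4296, 0.1849, 0.3074]
orientation: [-0.4, -0.582, -0.402, 0.583]
force: [0.8, -0.2, -1.6]
gripper_width: 0.271
```

```bash
python3 - <<'E'
from h import *
go([.43,-.20,.31],-21)
E
```

```text
p [0.4296 0.1849 0.3074] jawyaw -20.88 turn [ 0.12 -0.03  0.11] shift now [-0.003   0.1375  0.3595] shift final [-0.0026  0.1383  0.3592] F [ 0.8 -0.2 -1.6] t 7.15 j [ 0.33 -0.23  1.4   0.    1.97  0.7 ] w 0.271
```

Request:
jog_arm([
  [[0, 0, 0, -0.001, 0.015, 0.025, 0.02], [0, 0, 0, -0.001, 0.021, 0.0365, 0.02], [0, 0, 0, 0, 0.021, 0.0365, 0.02], [0, 0, 0, 0, 0.021, 0.0365, 0.02], [0, 0, 0, 0, 0.021, 0.0365, 0.02], [0, 0, 0, 0, 0.021, 0.0365, 0.02], [0, 0, 0, 0, 0.021, 0.0365, 0.02], [0, 0, 0, 0, 0.021, 0.0365, 0.02]],
])

```text
time: 7.95
tcp_pos: [0.4762, -0.1412, 0.312]
orientation: [0.405, 0.583, 0.403, -0.578]
force: [0.6, 0.4, -0.8]
gripper_width: 0.274
```

Request:
jog_arm([
  [[0, 0, 0, 0, 0.021, 0.0365, 0.02], [0, 0, 0, 0, 0.021, 0.0365, 0.02], [0, 0, 0, 0, 0.021, 0.0365, 0.02], [0, 0, 0, 0, 0.013, 0.022, 0.02], [0, 0, 0, 0, 0.004, 0.008, 0.02], [0, 0, 0, 0, 0, 0, 0.02], [0, 0, 0, 0, 0, 0, 0.02]],
])

```text
time: 8.65
tcp_pos: [0.5006, -0.3063, 0.3107]
orientation: [0.403, 0.584, 0.402, -0.579]
force: [-0.4, 0.9, -2.1]
gripper_width: 0.272
```

```bash
python3 - <<'E'
from h import *
import pickle
go([.502,-.303,.31],-21)
cs={n:snap(n) for n in('wrist','top','side')};pickle.dump(cs,open('c2.pkl','wb'))
im=[cv2.resize(cs['wrist']['pixels'][0:300],(400,234))]
cv2.imwrite('pics/w2.png',cv2.resize(cs['wrist']['pixels'],(800,600),interpolation=cv2.INTER_CUBIC))
E
```

```text
p [ 0.5006 -0.3063  0.3107] jawyaw -20.65 turn [ 0.35 -0.35 -0.31] shift now [ 0.0007  0.0001 -0.0036] shift final [ 0.0007  0.0001 -0.0036] F [-0.4  0.9 -2.1] t 8.65 j [-0.61  0.08  1.1   0.01  1.96 -0.25] w 0.272
```

View pics/w2.png

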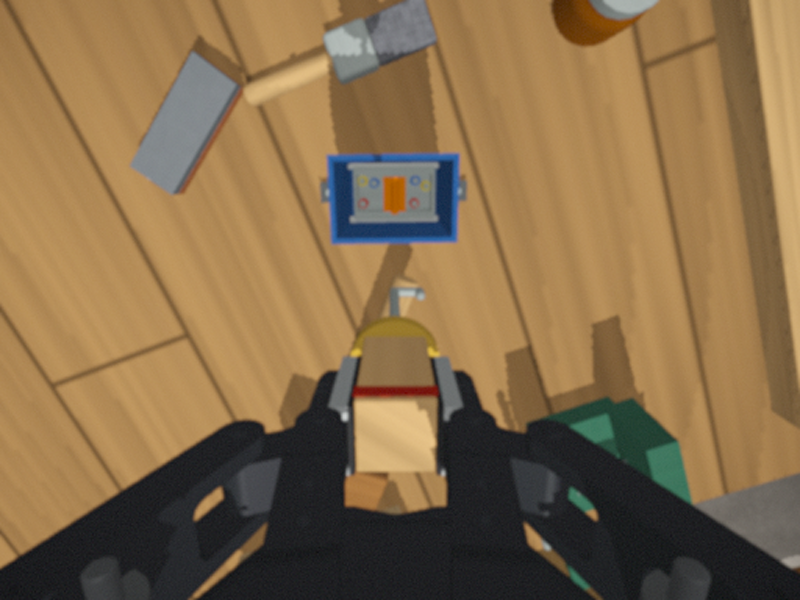

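The wrist view shows the tank at (395,198), square with the tool. The caddy is inside with its orange post at (394,194). The rod in the gripper has its hook at (395–422,295), pointing to the tank's +x. Next I zoom on the tank.

```bash
python3 - <<'E'
from h import *
import pickle
c=pickle.load(open('c2.pkl','rb'))['wrist']
A=cv2.resize(c['pixels'][95:160,205:300],(760,520),interpolation=cv2.INTER_CUBIC)
cv2.imwrite('pics/z2.png',A)
R=np.array(c['R']);print(-R.T@np.array(c['t']),R.round(3))
E
```

```text
[ 0.52462566 -0.23854259  0.45293643] [[ 0.936 -0.353  0.005]
 [-0.34  -0.898  0.28 ]
 [-0.094 -0.264 -0.96 ]]
```

View pics/z2.png

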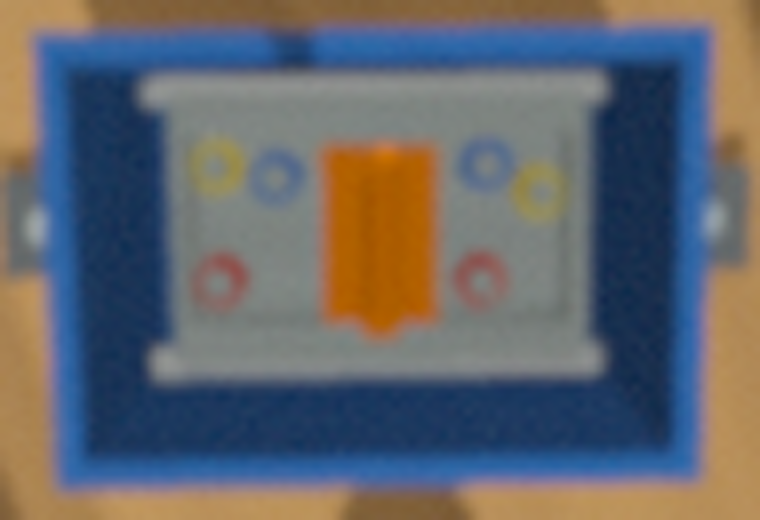

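```bash
python3 - <<'E'
from h import *
import pickle
c=pickle.load(open('c2.pkl','rb'))['wrist']
P=lambda x,y,z:onplane(c,205+x/8-.44,95+y/8-.44,z)
def q(n,pts,z):
  T=np.array([P(x,y,z) for x,y in pts]);d=T[1]+T[2]-T[0]-T[3]
  print(n,T.mean(0).round(4),[np.linalg.norm(T[i]-T[i-1]).round(4) for i in range(4)],'yaw',np.degrees(np.arctan2(d[1],d[0])).round(2))
q('rim',[(38,36),(710,28),(700,482),(60,487)],.136)
q('body',[(162,72),(590,72),(590,378),(172,380)],.032)
for z in(.034,.046,.058): q('shoulder%g'%z,[(322,147),(438,147),(436,322),(324,322)],z)
for z in(.034,.046,.058): print('eye y-ends',P(385,146,z+.025),P(380,337,z+.025))
w=lambda x,y,z:onplane(c,x/1.5625-.3,y/1.5625-.3,z)
print('shank bottom',w(395,291,.18),'tip',w(421,295,.19), 'collar',w(396,330,.287))
E
```

```text
rim [ 0.5183 -0.2569  0.136 ] [np.float64(0.0609), np.float64(0.0904), np.float64(0.0613), np.float64(0.091)] yaw -20.14
body [ 0.5187 -0.257   0.032 ] [np.float64(0.0548), np.float64(0.0768), np.float64(0.0545), np.float64(0.0779)] yaw -20.55
shoulder0.034 [ 0.5185 -0.2582  0.034 ] [np.float64(0.031), np.float64(0.0209), np.float64(0.031), np.float64(0.0206)] yaw -20.68
shoulder0.046 [ 0.5187 -0.2576  0.046 ] [np.float64(0.0301), np.float64(0.0203), np.float64(0.0302), np.float64(0.02)] yaw -20.68
shoulder0.058 [ 0.5189 -0.2571  0.058 ] [np.float64(0.0293), np.float64(0.0197), np.float64(0.0293), np.float64(0.0194)] yaw -20.68
eye y-ends [ 0.52491252 -0.24350283  0.059     ] [ 0.5128368  -0.27304908  0.059     ]
eye y-ends [ 0.52490378 -0.24335173  0.071     ] [ 0.51319591 -0.27199795  0.071     ]
eye y-ends [ 0.52489504 -0.24320063  0.083     ] [ 0.51355502 -0.27094682  0.083     ]
shank bottom [ 0.49952243 -0.30850428  0.18      ] tip [ 0.5147203 -0.3141211  0.19     ] collar [ 0.50397952 -0.29648081  0.287     ]
```

Request:
jog_arm([
  [[0, -0.35, -0.3, 0, -0.006, -0.012, 0.02], [0, 0, 0, 0, -0.01, -0.02, 0.02], [0, 0, 0, 0, -0.006, -0.014, 0.02], [0, 0, 0, 0, -0.003, -0.006, 0.02], [0, 0, 0, 0, 0, 0, 0.02]],
])

```text
time: 9.3
tcp_pos: [0.4954, -0.2407, 0.3131]
orientation: [0.405, 0.581, 0.403, -0.58]
force: [-0.5, -0.4, -1.0]
gripper_width: 0.273
```

```bash
python3 - <<'E'
from h import *
go([.4958,-.2475,.195],-20.7)
E
```

```text
p [ 0.4954 -0.2407  0.3131] jawyaw -20.3 turn [ 0.4   0.06 -0.19] shift now [0.1181 0.0024 0.0061] shift final [0.1181 0.0028 0.0063] F [-0.5 -0.4 -1. ] t 9.3 j [-0.51 -0.01  1.19 -0.    1.96 -0.16] w 0.273
```

Request:
jog_arm([
  [[0.4, 0, -0.1, 0, 0.0015, 0.004, 0.02], [0, 0, 0, 0.004, 0.001, 0.002, 0.02], [0, 0, 0, 0.015, 0, 0, 0.02], [0, 0, 0, 0.015, 0, 0, 0.02], [0, 0, 0, 0.015, 0, 0, 0.02], [0, 0, 0, 0.008, 0, 0, 0.02], [0, 0, 0, 0.002, 0, 0, 0.02], [0, 0, 0, 0, 0, 0, 0.02]],
])

```text
time: 10.1
tcp_pos: [0.4955, -0.2527, 0.2501]
orientation: [-0.401, -0.582, -0.4, 0.584]
force: [-0.1, 0.3, -1.1]
gripper_width: 0.27
```

```bash
python3 - <<'E'
from h import *
go([.4958,-.2475,.195],-20.7)
E
```

```text
p [ 0.4955 -0.2527  0.2501] jawyaw -21.05 turn [-0.35  0.16 -0.03] shift now [ 0.0551 -0.0016 -0.0051] shift final [ 0.0551 -0.0015 -0.0049] F [-0.1  0.3 -1.1] t 10.1 j [-0.53 -0.02  1.31 -0.    1.85 -0.16] w 0.27
```

Request:
jog_arm([
  [[-0.3, 0.1, 0, 0, -0.001, -0.003, 0.02], [0, 0, 0, 0, 0, 0, 0.02], [0, 0, 0, 0.01, 0, 0, 0.02], [0, 0, 0, 0.015, 0, 0, 0.02], [0, 0, 0, 0.01, 0, 0, 0.02], [0, 0, 0, 0.006, 0, 0, 0.02], [0, 0, 0, 0.002, 0, 0, 0.02], [0, 0, 0, 0, 0, 0, 0.02]],
])

```text
time: 10.9
tcp_pos: [0.4959, -0.2495, 0.2044]
orientation: [0.403, 0.582, 0.401, -0.582]
force: [0.2, 0.4, -1.0]
gripper_width: 0.276
```

```bash
python3 - <<'E'
from h import *
import pickle
go([.4958,-.2475,.19],-20.7)
cs={n:snap(n) for n in('wrist','top')};pickle.dump(cs,open('c3.pkl','wb'))
cv2.imwrite('pics/w3.png',cv2.resize(cs['wrist']['pixels'],(800,600),interpolation=cv2.INTER_CUBIC)[:,:])
E
```

```text
p [ 0.4959 -0.2495  0.2044] jawyaw -20.72 turn [-0.02  0.06 -0.12] shift now [ 0.0144 -0.0008 -0.0018] shift final [ 0.0144 -0.0008 -0.0018] F [ 0.2  0.4 -1. ] t 10.9 j [-0.53 -0.04  1.41 -0.    1.77 -0.17] w 0.276
```

View pics/w3.png

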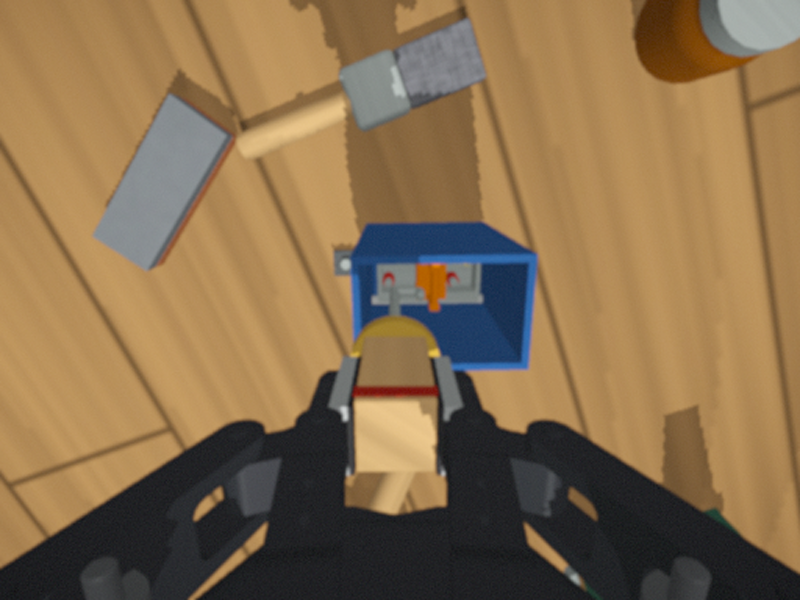

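```bash
python3 - <<'E'
from h import *
import pickle
cs=pickle.load(open('c3.pkl','rb'));c=cs['wrist']
h=cv2.cvtColor(c['pixels'],cv2.COLOR_BGR2HSV)[160:205,260:290]
m=(h[...,0]<18)&(h[...,1]>170)&(h[...,2]>120)
for r in range(m.shape[0]):
  x=np.where(m[r])[0]
  if len(x): print(160+r,260+x.min(),260+x.max(),len(x),end=' | ')
print()
a=np.radians(-20.7);ex=np.array([np.cos(a),np.sin(a),0]);ey=np.array([-ex[1],ex[0],0]);C=np.array([.5187,-.2573,0])
for z in(.034,.042,.05,.058):
  f=lambda x,y,zz:proj(c,C+x*ex+y*ey+[0,0,zz]).round(1)
  print(z,'shoulder near edge',f(-.01,-.015,z),f(.01,-.015,z),'plate top near',f(0,-.014,z+.027),'far edge',f(-.01,.015,z))
print('strip near edge', f(0,-.0245,.032), 'rim wall', f(0,.027,.136))
E
```

```text
170 267 284 18 | 171 267 284 18 | 172 267 284 18 | 173 267 284 18 | 174 267 285 19 | 175 267 289 23 | 176 267 289 23 | 177 267 287 21 | 178 267 286 20 | 179 267 286 20 | 180 267 284 18 | 181 267 284 18 | 182 267 284 18 | 183 269 284 16 | 184 271 284 14 | 185 272 284 13 | 186 272 284 13 | 187 272 284 13 | 188 273 284 12 | 189 273 284 12 | 190 273 283 11 | 191 274 279 6 | 192 275 279 5 | 193 275 279 5 | 194 275 279 5 | 195 275 280 6 | 196 275 280 6 | 197 275 280 6 | 198 277 278 2 | 
0.034 shoulder near edge [265.3 185.8] [282.6 185.8] plate top near [275.8 191.7] far edge [265.6 160.1]
0.042 shoulder near edge [265.6 187.7] [283.3 187.7] plate top near [276.4 193.9] far edge [265.9 161.4]
0.05 shoulder near edge [265.9 189.7] [284.1 189.7] plate top near [277.1 196.3] far edge [266.3 162.8]
0.058 shoulder near edge [266.3 191.8] [284.9 191.8] plate top near [277.8 198.8] far edge [266.7 164.3]
strip near edge [273.6 193.1] rim wall [285.  168.8]
```

Request:
jog_arm([
  [[0, 0, 0, 0.004, 0, -0.001, 0.02], [0, 0, 0, 0.004, 0, 0, 0.02], [0, 0, 0, 0.002, 0, 0, 0.02], [0, 0, 0, 0.001, 0, 0, 0.02], [0, 0, 0, 0.001, 0, 0, 0.02], [0, 0, 0, 0, 0, 0, 0.02]],
])

```text
time: 11.6
tcp_pos: [0.4971, -0.2489, 0.1935]
orientation: [0.404, 0.582, 0.4, -0.581]
force: [-0.5, -0.1, -1.3]
gripper_width: 0.27
```

Request:
jog_arm([
  [[0, 0, 0, 0.001, 0, 0, 0.02], [0, 0, 0, 0.001, 0, 0, 0.02], [0, 0, 0, 0.001, 0, 0, 0.02]],
])

```text
time: 11.9
tcp_pos: [0.4972, -0.249, 0.1908]
orientation: [0.404, 0.583, 0.4, -0.581]
force: [-0.7, 0.1, -0.5]
gripper_width: 0.275
```

Request:
jog_arm([
  [[0, 0, 0, 0.001, 0, 0, 0.02], [0, 0, 0, 0.001, -0.0003, 0, 0.02], [0, 0, 0, 0.001, 0, 0, 0.02], [0, 0, 0, 0.001, 0, 0, 0.02]],
])

```text
time: 12.3
tcp_pos: [0.4969, -0.249, 0.1864]
orientation: [0.404, 0.583, 0.4, -0.581]
force: [0.1, 0.2, -0.9]
gripper_width: 0.274
```

Request:
jog_arm([
  [[0, 0, 0, 0.001, 0, 0, 0.02], [0, 0, 0, 0.001, 0, 0, 0.02]],
])

```text
time: 12.5
tcp_pos: [0.497, -0.249, 0.1853]
orientation: [0.404, 0.583, 0.399, -0.581]
force: [-1.0, 1.6, 5.4]
gripper_width: 0.268
```

Request:
jog_arm([
  [[0, 0, 0, 0.001, 0, 0, 0.02], [0, 0, 0, 0.001, 0, 0, 0.02]],
])

```text
time: 12.7
tcp_pos: [0.4969, -0.249, 0.1853]
orientation: [0.405, 0.583, 0.399, -0.581]
force: [-2.6, 1.1, 5.1]
gripper_width: 0.272
```

Request:
jog_arm([
  [[0, 0, 0, -0.001, 0, 0, 0.02], [0, 0, 0, -0.001, 0, 0, 0.02], [0, 0, 0, -0.0005, 0, 0, 0.02], [0, 0, 0, 0, 0, 0, 0.02]],
])

```text
time: 13.1
tcp_pos: [0.497, -0.249, 0.1866]
orientation: [0.405, 0.583, 0.399, -0.581]
force: [0.1, 0.4, -0.2]
gripper_width: 0.27
```

```bash
python3 - <<'E'
from h import *
go([.5112,-.2545,.1878],-20.7)
E
```

```text
p [ 0.497  -0.249   0.1866] jawyaw -20.72 turn [-0.02  0.12 -0.46] shift now [-0.0011  0.0152  0.0001] shift final [-0.0012  0.0152  0.0002] F [ 0.1  0.4 -0.2] t 13.1 j [-0.53 -0.04  1.44 -0.    1.73 -0.16] w 0.27
```

Request:
jog_arm([
  [[0, 0.1, -0.4, -0.0012, 0, 0, 0.02], [0, 0, 0, 0, 0.0015, 0, 0.02], [0, 0, 0, 0, 0.002, 0, 0.02], [0, 0, 0, 0, 0.002, 0, 0.02]],
])

```text
time: 13.5
tcp_pos: [0.5024, -0.251, 0.1871]
orientation: [-0.402, -0.582, -0.402, 0.582]
force: [-0.1, -0.6, -0.6]
gripper_width: 0.27
```

Request:
jog_arm([
  [[0, 0, 0, 0, 0.002, 0, 0.02], [0, 0, 0, 0, 0.002, 0, 0.02], [0, 0, 0, 0, 0.0015, 0, 0.02]],
])

```text
time: 13.8
tcp_pos: [0.5081, -0.2532, 0.1869]
orientation: [-0.402, -0.582, -0.402, 0.582]
force: [0.4, -0.8, -0.8]
gripper_width: 0.271
```

```bash
python3 - <<'E'
from h import *
go([.5112,-.2545,.1878],-20.7)
E
```

```text
p [ 0.5081 -0.2532  0.1869] jawyaw -20.73 turn [-0.03  0.    0.04] shift now [-0.0009  0.0033  0.0001] shift final [-0.0009  0.0033  0.0001] F [ 0.4 -0.8 -0.8] t 13.8 j [-0.52  0.    1.4  -0.    1.74 -0.16] w 0.271
```

Request:
jog_arm([
  [[0, 0, 0, 0, 0.0015, 0, 0.02], [0, 0, 0, 0, 0.0012, 0, 0.02], [0, 0, 0, 0, 0, 0, 0.02], [0, 0, 0, -0.002, 0, 0, 0.02], [0, 0, 0, -0.002, 0, 0, 0.02], [0, 0, 0, -0.002, 0, 0, 0.02]],
])

```text
time: 14.4
tcp_pos: [0.5109, -0.2542, 0.193]
orientation: [-0.401, -0.582, -0.402, 0.582]
force: [-0.0, 0.1, -1.0]
gripper_width: 0.271
```

Request:
jog_arm([
  [[0, 0, 0, -0.001, 0, 0, 0.02], [0, 0, 0, -0.001, 0, 0, 0.02]],
])

```text
time: 14.6
tcp_pos: [0.511, -0.2543, 0.1957]
orientation: [-0.402, -0.582, -0.402, 0.582]
force: [-0.3, -0.4, -0.8]
gripper_width: 0.27
```

Request:
jog_arm([
  [[0, 0, 0, -0.001, 0, 0, 0.02], [0, 0, 0, -0.001, 0, 0, 0.02]],
])

```text
time: 14.8
tcp_pos: [0.5109, -0.2543, 0.198]
orientation: [-0.402, -0.582, -0.402, 0.582]
force: [0.4, 0.1, -0.4]
gripper_width: 0.277
```

Request:
jog_arm([
  [[0, 0, 0, -0.001, 0, 0, 0.02], [0, 0, 0, -0.001, 0, 0, 0.02]],
])

```text
time: 15.0
tcp_pos: [0.5109, -0.2542, 0.2001]
orientation: [-0.402, -0.582, -0.402, 0.582]
force: [-0.7, -0.0, -2.7]
gripper_width: 0.274
```

Request:
jog_arm([
  [[0, 0, 0, -0.001, 0, 0, 0.02], [0, 0, 0, -0.001, 0, 0, 0.02]],
])

```text
time: 15.2
tcp_pos: [0.5106, -0.254, 0.201]
orientation: [-0.401, -0.581, -0.403, 0.582]
force: [0.4, 0.1, -3.6]
gripper_width: 0.272
```

Request:
jog_arm([
  [[0, 0, 0, -0.001, 0, 0, 0.02], [0, 0, 0, -0.001, 0, 0, 0.02]],
])

```text
time: 15.4
tcp_pos: [0.5102, -0.2538, 0.202]
orientation: [-0.4, -0.581, -0.404, 0.583]
force: [1.1, -0.5, -3.6]
gripper_width: 0.272
```

Request:
jog_arm([
  [[0, 0, 0, -0.002, 0, 0, 0.02], [0, 0, 0, -0.002, 0, 0, 0.02], [0, 0, 0, -0.002, 0, 0, 0.02]],
])

```text
time: 15.7
tcp_pos: [0.51, -0.2537, 0.2077]
orientation: [-0.4, -0.581, -0.404, 0.583]
force: [-0.1, -0.5, -4.5]
gripper_width: 0.275
```

Request:
jog_arm([
  [[0, 0, 0, -0.003, 0, 0, 0.02], [0, 0, 0, -0.004, 0, 0, 0.02], [0, 0, 0, -0.004, 0, 0, 0.02], [0, 0, 0, -0.004, 0, 0, 0.02], [0, 0, 0, -0.004, 0, 0, 0.02], [0, 0, 0, -0.004, 0, 0, 0.02]],
])

```text
time: 16.3
tcp_pos: [0.5102, -0.2539, 0.2331]
orientation: [-0.4, -0.581, -0.404, 0.583]
force: [1.1, -0.2, -3.4]
gripper_width: 0.278
```

```bash
python3 - <<'E'
from h import *
import pickle
go([.5109,-.2543,.345],-20.7)
cs={n:snap(n) for n in('wrist','side')};pickle.dump(cs,open('c4.pkl','wb'))
cv2.imwrite('pics/w4.png',cv2.resize(cs['wrist']['pixels'][100:292,156:412],(800,600),interpolation=cv2.INTER_CUBIC))
E
```

```text
p [ 0.5102 -0.2539  0.2331] jawyaw -20.73 turn [-0.03 -0.04  0.32] shift now [-1.119e-01  2.000e-04  1.000e-04] shift final [-0.1119  0.0008  0.0002] F [ 1.1 -0.2 -3.4] t 16.3 j [-0.52  0.02  1.31 -0.    1.83 -0.16] w 0.278
```

View pics/w4.png

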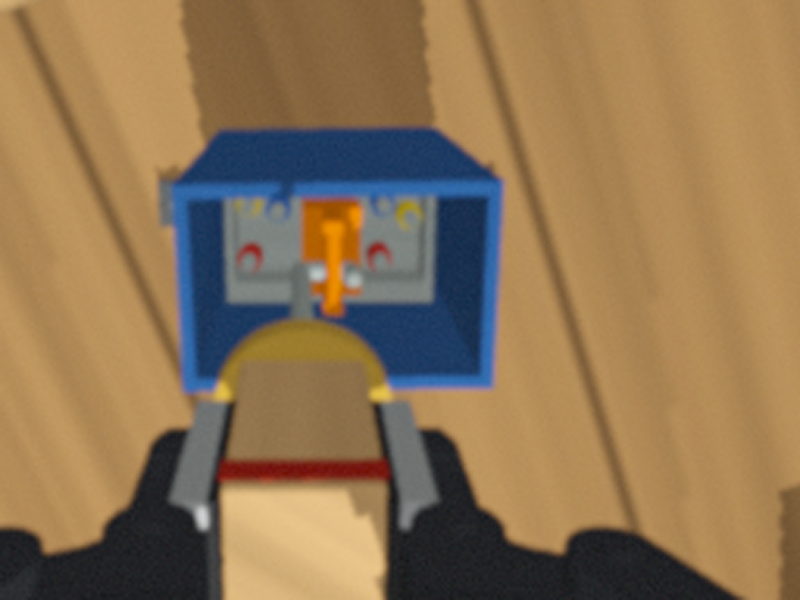

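The bar sits in the hook at about (330,275), and the caddy hangs level and square in the tank. I'll carry on lifting.

Request:
jog_arm([
  [[0, 0, 0, -0.005, 0, 0, 0.02], [0, 0, 0, -0.006, 0, 0, 0.02], [0, 0, 0, -0.006, 0, 0, 0.02], [0, 0, 0, -0.006, 0, 0, 0.02], [0, 0, 0, -0.006, 0, 0, 0.02], [0, 0, 0, -0.006, 0, 0, 0.02], [0, 0, 0, -0.006, 0, 0, 0.02], [0, 0, 0, -0.006, 0, 0, 0.02]],
])

```text
time: 17.2
tcp_pos: [0.5105, -0.2539, 0.2839]
orientation: [-0.4, -0.581, -0.404, 0.583]
force: [0.1, -0.2, -4.1]
gripper_width: 0.273
```

Request:
jog_arm([
  [[0, 0, 0, -0.006, 0, 0, 0.02], [0, 0, 0, -0.006, 0, 0, 0.02], [0, 0, 0, -0.006, 0, 0, 0.02], [0, 0, 0, -0.006, 0, 0, 0.02], [0, 0, 0, -0.006, 0, 0, 0.02], [0, 0, 0, -0.006, 0, 0, 0.02], [0, 0, 0, -0.004, 0, 0, 0.02], [0, 0, 0, -0.002, 0, 0, 0.02]],
])

```text
time: 18.0
tcp_pos: [0.5108, -0.2542, 0.3308]
orientation: [-0.401, -0.581, -0.403, 0.582]
force: [-0.2, -0.3, -4.7]
gripper_width: 0.271
```

Request:
jog_arm([
  [[0, 0, 0, -0.004, 0, 0, 0.02], [0, 0, 0, -0.006, 0, 0, 0.02], [0, 0, 0, -0.006, 0, 0, 0.02], [0, 0, 0, -0.004, 0, 0, 0.02], [0, 0, 0, -0.002, 0, 0, 0.02], [0, 0, 0, 0, 0, 0, 0.02]],
])

```text
time: 18.6
tcp_pos: [0.511, -0.2542, 0.3549]
orientation: [-0.401, -0.581, -0.403, 0.582]
force: [0.8, -0.5, -4.7]
gripper_width: 0.272
```

```bash
python3 - <<'E'
from h import *
a=np.radians(-20.7)
go([.524-.008*np.cos(a),.020-.008*np.sin(a),.345],-20.7)
E
```

```text
p [ 0.511  -0.2542  0.3549] jawyaw -20.72 turn [-0.02 -0.03  0.23] shift now [ 0.0104 -0.0928 -0.2611] shift final [ 0.0099 -0.0927 -0.2611] F [ 0.8 -0.5 -4.7] t 18.6 j [-0.52  0.08  1.02 -0.    2.05 -0.16] w 0.272
```

Request:
jog_arm([
  [[0, 0, 0, 0, -0.001, -0.002, 0.02], [0, 0, 0, 0, -0.001, -0.004, 0.02], [0, 0, 0, 0, -0.002, -0.006, 0.02], [0, 0, 0, 0, -0.003, -0.008, 0.02], [0, 0, 0, 0, -0.0036, -0.01, 0.02], [0, 0, 0, 0, -0.0036, -0.01, 0.02], [0, 0, 0, 0, -0.0036, -0.01, 0.02], [0, 0, 0, 0, -0.0036, -0.01, 0.02]],
])

```text
time: 19.4
tcp_pos: [0.512, -0.1853, 0.3539]
orientation: [-0.4, -0.581, -0.404, 0.583]
force: [0.5, 0.1, -4.6]
gripper_width: 0.274
```

Request:
jog_arm([
  [[0, 0, 0, 0, -0.0036, -0.01, 0.02], [0, 0, 0, 0, -0.0036, -0.01, 0.02], [0, 0, 0, 0, -0.0036, -0.01, 0.02], [0, 0, 0, 0, -0.0036, -0.01, 0.02], [0, 0, 0, 0, -0.0036, -0.01, 0.02], [0, 0, 0, 0, -0.0036, -0.01, 0.02], [0, 0, 0, 0, -0.0036, -0.01, 0.02], [0, 0, 0, 0, -0.0036, -0.01, 0.02]],
])

```text
time: 20.2
tcp_pos: [0.5133, -0.0919, 0.3546]
orientation: [-0.4, -0.581, -0.404, 0.582]
force: [0.6, 0.2, -4.3]
gripper_width: 0.27
```

```bash
python3 - <<'E'
from h import *
a=np.radians(-20.7)
go([.524-.008*np.cos(a),.020-.008*np.sin(a),.345],-20.7)
E
```

```text
p [ 0.5133 -0.0919  0.3546] jawyaw -20.69 turn [ 0.01 -0.07  0.29] shift now [ 0.01   -0.0375 -0.1085] shift final [ 0.0096 -0.0375 -0.1085] F [ 0.6  0.2 -4.3] t 20.2 j [-0.24 -0.05  1.16  0.    2.04  0.12] w 0.27
```

Request:
jog_arm([
  [[0, 0, 0, 0, -0.0036, -0.0105, 0.02], [0, 0, 0, 0, -0.0036, -0.0105, 0.02], [0, 0, 0, 0, -0.0036, -0.0105, 0.02], [0, 0, 0, 0, -0.0036, -0.0105, 0.02], [0, 0, 0, 0, -0.0036, -0.0105, 0.02], [0, 0, 0, 0, -0.0036, -0.0105, 0.02], [0, 0, 0, 0, -0.003, -0.009, 0.02], [0, 0, 0, 0, -0.0025, -0.007, 0.02]],
])

```text
time: 21.0
tcp_pos: [0.516, -0.0003, 0.3549]
orientation: [-0.401, -0.581, -0.404, 0.582]
force: [-0.1, 0.8, -3.7]
gripper_width: 0.278
```

Request:
jog_arm([
  [[0, 0, 0, 0, -0.0017, -0.005, 0.02], [0, 0, 0, 0, -0.001, -0.003, 0.02], [0, 0, 0, 0, -0.0005, -0.0015, 0.02], [0, 0, 0, 0, 0, 0, 0.02], [0, 0, 0, 0, 0, 0, 0.02]],
])

```text
time: 21.5
tcp_pos: [0.5164, 0.0111, 0.3548]
orientation: [-0.401, -0.581, -0.404, 0.582]
force: [0.6, 0.2, -4.0]
gripper_width: 0.272
```

```bash
python3 - <<'E'
from h import *
import pickle
a=np.radians(-20.7)
go([.524-.008*np.cos(a),.020-.008*np.sin(a),.345],-20.7)
cs={n:snap(n) for n in('wrist','side')};pickle.dump(cs,open('c5.pkl','wb'))
A=cv2.resize(cs['wrist']['pixels'],(533,400));s=cs['side'];u,v=proj(s,[.524,.02,.17]).astype(int)
B=cv2.resize(s['pixels'][v-60:v+60,u-40:u+40],(267,400),interpolation=cv2.INTER_CUBIC)
cv2.imwrite('pics/w5.png',np.hstack([A,B]))
E
```

```text
p [0.5164 0.0111 0.3548] jawyaw -20.62 turn [ 0.08 -0.06  0.29] shift now [ 0.0099 -0.004  -0.011 ] shift final [ 0.0098 -0.0041 -0.011 ] F [ 0.6  0.2 -4. ] t 21.5 j [-0.05 -0.07  1.17  0.    2.05  0.32] w 0.272
```

View pics/w5.png

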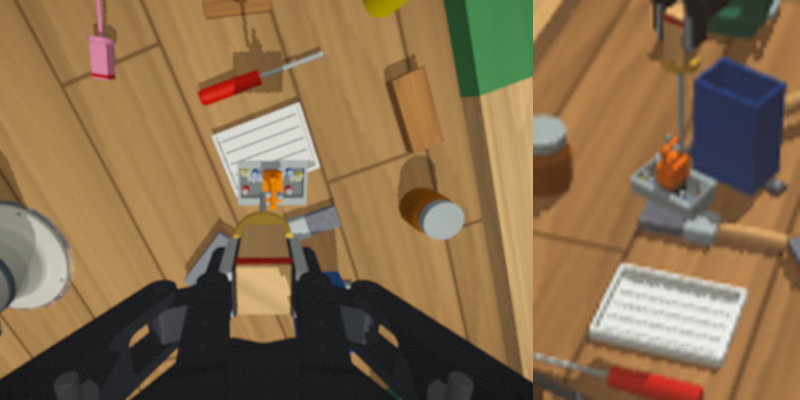

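Request:
jog_arm([
  [[0, 0, 0, 0, -0.001, -0.003, 0.02], [0, 0, 0, 0.002, -0.001, -0.003, 0.02], [0, 0, 0, 0.004, -0.001, -0.002, 0.02], [0, 0, 0, 0.006, 0, 0, 0.02], [0, 0, 0, 0.008, 0, 0, 0.02], [0, 0, 0, 0.01, 0, 0, 0.02], [0, 0, 0, 0.01, 0, 0, 0.02], [0, 0, 0, 0.01, 0, 0, 0.02]],
])

```text
time: 22.4
tcp_pos: [0.5163, 0.02, 0.3012]
orientation: [-0.401, -0.581, -0.404, 0.582]
force: [0.3, 0.5, -2.8]
gripper_width: 0.272
```

Request:
jog_arm([
  [[0, 0, 0, 0.01, 0, 0, 0.02], [0, 0, 0, 0.01, 0, 0, 0.02], [0, 0, 0, 0.01, 0, 0, 0.02], [0, 0, 0, 0.01, 0, 0, 0.02], [0, 0, 0, 0.01, 0, 0, 0.02], [0, 0, 0, 0.008, 0, 0, 0.02], [0, 0, 0, 0.006, 0, 0, 0.02], [0, 0, 0, 0.004, 0, 0, 0.02]],
])

```text
time: 23.2
tcp_pos: [0.5151, 0.0201, 0.2246]
orientation: [-0.4, -0.58, -0.404, 0.583]
force: [0.4, -0.1, -4.3]
gripper_width: 0.266
```

```bash
python3 - <<'E'
from h import *
a=np.radians(-20.7)
go([.524-.008*np.cos(a),.020-.008*np.sin(a),.20],-20.7)
E
```

```text
p [0.5151 0.0201 0.2246] jawyaw -20.69 turn [ 0.01 -0.01  0.43] shift now [ 0.0246  0.0005 -0.0031] shift final [ 0.0246  0.0003 -0.0031] F [ 0.4 -0.1 -4.3] t 23.2 j [-0.03 -0.13  1.46  0.    1.82  0.33] w 0.266
```

Request:
jog_arm([
  [[0, 0, 0, 0.004, 0, 0, 0.02], [0, 0, 0, 0.004, 0, 0, 0.02], [0, 0, 0, 0.004, 0, 0, 0.02], [0, 0, 0, 0.004, 0, 0, 0.02], [0, 0, 0, 0.003, 0, 0, 0.02], [0, 0, 0, 0.002, 0, 0, 0.02], [0, 0, 0, 0.001, 0, 0, 0.02]],
])

```text
time: 23.9
tcp_pos: [0.5153, 0.0201, 0.2014]
orientation: [-0.4, -0.581, -0.404, 0.583]
force: [0.5, -0.2, -3.8]
gripper_width: 0.272
```

Request:
jog_arm([
  [[0, 0, 0, 0.001, 0, 0, 0.02], [0, 0, 0, 0.001, 0, 0, 0.02], [0, 0, 0, 0.001, 0, 0, 0.02], [0, 0, 0, 0.001, 0, 0, 0.02]],
])

```text
time: 24.3
tcp_pos: [0.5155, 0.0201, 0.1975]
orientation: [-0.4, -0.581, -0.404, 0.582]
force: [0.4, 0.1, -4.2]
gripper_width: 0.269
```

Request:
jog_arm([
  [[0, 0, 0, 0.001, 0, 0, 0.02], [0, 0, 0, 0.001, 0, 0, 0.02], [0, 0, 0, 0.001, 0, 0, 0.02], [0, 0, 0, 0.001, 0, 0, 0.02]],
])

```text
time: 24.7
tcp_pos: [0.5157, 0.0199, 0.1941]
orientation: [-0.401, -0.581, -0.403, 0.582]
force: [-0.8, -0.8, -1.2]
gripper_width: 0.277
```

Request:
jog_arm([
  [[0, 0, 0, 0.002, 0, 0, 0.02], [0, 0, 0, 0.002, 0, 0, 0.02], [0, 0, 0, 0.002, 0, 0, 0.02], [0, 0, 0, 0.0015, 0, 0, 0.02], [0, 0, 0, 0.001, 0, 0, 0.02], [0, 0, 0, 0.001, 0, 0, 0.02]],
])

```text
time: 25.3
tcp_pos: [0.5165, 0.0201, 0.1855]
orientation: [0.401, 0.582, 0.403, -0.581]
force: [-0.3, -0.4, -1.6]
gripper_width: 0.272
```

```bash
python3 - <<'E'
from h import *
s,p,R=S();a=np.radians(-20.7)
go([.5157-.022*np.cos(a),.0199-.022*np.sin(a),.1835],-20.7)
E
```

```text
p [0.5165 0.0201 0.1855] jawyaw -20.69 turn [ 0.01 -0.14  0.03] shift now [ 0.0021 -0.0226  0.0005] shift final [ 0.002  -0.0226  0.0005] F [-0.3 -0.4 -1.6] t 25.3 j [-0.03 -0.14  1.54  0.    1.74  0.33] w 0.272
```

Request:
jog_arm([
  [[0, 0, 0, 0.001, 0, 0, 0.02], [0, 0, 0, 0.0008, 0, 0, 0.02], [0, 0, 0, 0, 0, 0, 0.02]],
])

```text
time: 25.6
tcp_pos: [0.5164, 0.0201, 0.1834]
orientation: [0.401, 0.582, 0.403, -0.581]
force: [-0.4, -0.1, -0.9]
gripper_width: 0.27
```

Request:
jog_arm([
  [[0, 0, 0, 0, -0.001, 0, 0.02], [0, 0, 0, 0, -0.002, 0, 0.02], [0, 0, 0, 0, -0.002, 0, 0.02]],
])

```text
time: 25.9
tcp_pos: [0.5115, 0.0219, 0.1834]
orientation: [0.401, 0.582, 0.403, -0.581]
force: [0.6, 0.3, -0.9]
gripper_width: 0.274
```

Request:
jog_arm([
  [[0, 0, 0, 0, -0.002, 0, 0.02], [0, 0, 0, 0, -0.002, 0, 0.02], [0, 0, 0, 0, -0.002, 0, 0.02], [0, 0, 0, 0, -0.002, 0, 0.02]],
])

```text
time: 26.3
tcp_pos: [0.5033, 0.0251, 0.1836]
orientation: [0.401, 0.582, 0.403, -0.581]
force: [-1.2, 0.4, -0.2]
gripper_width: 0.271
```

Request:
jog_arm([
  [[0, 0, 0, 0, -0.002, 0, 0.02], [0, 0, 0, 0, -0.002, 0, 0.02], [0, 0, 0, 0, -0.002, 0, 0.02], [0, 0, 0, 0, -0.002, 0, 0.02], [0, 0, 0, 0, -0.001, 0, 0.02], [0, 0, 0, 0, 0, 0, 0.02]],
])

```text
time: 26.9
tcp_pos: [0.4939, 0.0287, 0.1838]
orientation: [0.401, 0.582, 0.403, -0.581]
force: [0.8, 0.2, -1.3]
gripper_width: 0.271
```

```bash
python3 - <<'E'
from h import *
go([.45,.25,.30],-21.5)
E
```

```text
p [0.4939 0.0287 0.1838] jawyaw -20.69 turn [ 0.81 -0.15  0.02] shift now [-0.1157 -0.1192 -0.1918] shift final [-0.1162 -0.1219 -0.1898] F [ 0.8  0.2 -1.3] t 26.9 j [-0.01 -0.2   1.59  0.    1.75  0.35] w 0.271
```

Request:
jog_arm([
  [[0, 0, 0, -0.004, -0.001, 0, 0.02], [0, 0, 0, -0.015, 0, 0, 0.02], [0, 0, 0, -0.03, 0, 0, 0.02], [0, 0, 0, -0.03, 0, 0, 0.02], [0, 0, 0, -0.02, 0, 0, 0.02], [0, 0, 0, -0.003, -0.007, -0.016, 0.02], [0, 0, 0, 0, -0.012, -0.028, 0.02], [0, 0, 0, 0, -0.016, -0.036, 0.02]],
])

```text
time: 27.7
tcp_pos: [0.4892, 0.1142, 0.2988]
orientation: [0.401, 0.586, 0.399, -0.581]
force: [0.4, -0.2, -0.9]
gripper_width: 0.271
```

Request:
jog_arm([
  [[0, 0, 0, 0, -0.016, -0.036, 0.02], [0, 0, 0, 0, -0.016, -0.036, 0.02], [0, 0, 0, 0, -0.014, -0.032, 0.02], [0, 0, 0, 0, -0.009, -0.02, 0.02], [0, 0, 0, 0, -0.004, -0.008, 0.02], [0, 0, 0, 0, 0, 0, 0.02], [0, 0, 0, 0, 0, 0, 0.02]],
])

```text
time: 28.4
tcp_pos: [0.481, 0.2673, 0.3081]
orientation: [0.403, 0.589, 0.399, -0.577]
force: [0.7, -0.9, -1.3]
gripper_width: 0.269
```

```bash
python3 - <<'E'
from h import *
import pickle
go([.480,.2845,.1535],-21.4)
cs={n:snap(n) for n in('wrist','side')};pickle.dump(cs,open('c6.pkl','wb'))
A=cv2.resize(cs['wrist']['pixels'],(533,400));s=cs['side'];u,v=proj(s,[.524,.02,.02]).astype(int)
B=cv2.resize(s['pixels'][v-60:v+60,u-40:u+40],(267,400),interpolation=cv2.INTER_CUBIC)
cv2.imwrite('pics/w6.png',np.hstack([A,B]))
E
```

```text
p [0.481  0.2673 0.3081] jawyaw -20.96 turn [ 0.45 -0.63 -0.8 ] shift now [ 0.1547 -0.0093 -0.014 ] shift final [ 0.1546 -0.0072 -0.0156] F [ 0.7 -0.9 -1.3] t 28.4 j [ 0.45 -0.03  1.22 -0.    1.94  0.81] w 0.269
```

View pics/w6.png

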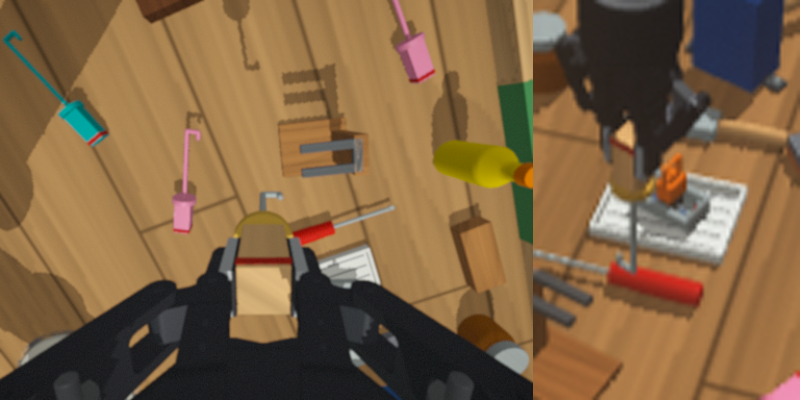

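Request:
jog_arm([
  [[0.4, -0.6, -0.8, 0.01, -0.004, -0.008, 0.02], [0, 0, 0, 0.03, -0.003, -0.005, 0.02], [0, 0, 0, 0.03, 0, 0, 0.02], [0, 0, 0, 0.03, 0, 0, 0.02], [0, 0, 0, 0.02, 0, 0, 0.02], [0, 0, 0, 0.01, 0, 0, 0.02], [0, 0, 0, 0, 0, 0, 0.02], [0, 0, 0, 0, 0, 0, 0.02]],
])

```text
time: 29.3
tcp_pos: [0.4803, 0.2787, 0.1707]
orientation: [-0.394, -0.585, -0.396, 0.588]
force: [-0.2, 0.0, -0.6]
gripper_width: 0.274
```

```bash
python3 - <<'E'
from h import *
go([.480,.2845,.1535],-21.4)
E
```

```text
p [0.4803 0.2787 0.1707] jawyaw -22.09 turn [-0.69  0.14  0.25] shift now [ 0.0171 -0.0024 -0.0053] shift final [ 0.0172 -0.0024 -0.0053] F [-0.2  0.  -0.6] t 29.3 j [ 0.46 -0.03  1.46  0.    1.71  0.85] w 0.274
```

Request:
jog_arm([
  [[-0.5, 0.1, 0.2, 0.005, -0.002, -0.0045, 0.02], [0, 0, 0, 0.006, 0, 0, 0.02], [0, 0, 0, 0.004, 0, 0, 0.02], [0, 0, 0, 0.002, 0, 0, 0.02], [0, 0, 0, 0, 0, 0, 0.02]],
])

```text
time: 29.8
tcp_pos: [0.4817, 0.285, 0.1565]
orientation: [0.398, 0.587, 0.398, -0.583]
force: [-0.4, -0.1, 0.0]
gripper_width: 0.274
```

```bash
python3 - <<'E'
from h import *
go([.480,.2845,.1535],-21.4);go([.5526,.2658,.1535],-21.4)
import pickle
c=snap('wrist');pickle.dump(c,open('c7.pkl','wb'))
cv2.imwrite('pics/w7.png',cv2.resize(c['pixels'][60:300,130:450],(800,600),interpolation=cv2.INTER_CUBIC))
E
```

```text
p [0.4817 0.285  0.1565] jawyaw -21.55 turn [-0.15 -0.26 -0.21] shift now [ 0.003  -0.0014  0.0011] shift final [ 0.003  -0.0014  0.001 ] F [-0.4 -0.1  0. ] t 29.8 j [ 0.47 -0.02  1.48  0.    1.68  0.85] w 0.274
p [0.4817 0.285  0.1565] jawyaw -21.55 turn [-0.15 -0.26 -0.21] shift now [ 0.0033  0.073  -0.0082] shift final [ 0.003  0.073 -0.008] F [-0.4 -0.1  0. ] t 29.8 j [ 0.47 -0.02  1.48  0.    1.68  0.85] w 0.274
```

View pics/w7.png

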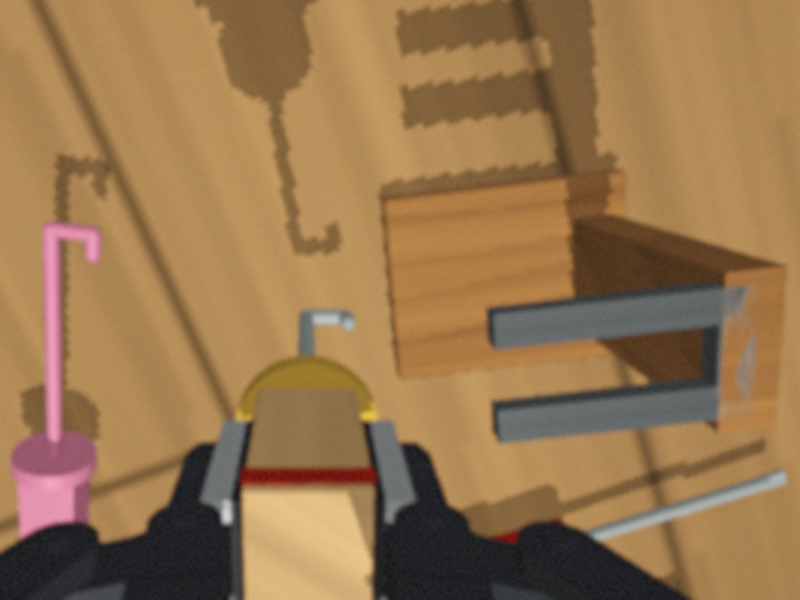

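Request:
jog_arm([
  [[-0.1, -0.2, -0.2, 0.001, 0.006, -0.0007, 0.02], [0, 0, 0, 0.001, 0.009, -0.001, 0.02], [0, 0, 0, 0, 0.01, -0.0011, 0.02], [0, 0, 0, 0, 0.01, -0.0011, 0.02], [0, 0, 0, 0, 0.01, -0.0011, 0.02], [0, 0, 0, 0, 0.005, -0.0005, 0.02], [0, 0, 0, 0, 0.001, 0, 0.02]],
])

```text
time: 30.55
tcp_pos: [0.5369, 0.2696, 0.1549]
orientation: [0.398, 0.585, 0.398, -0.584]
force: [0.4, -0.3, -0.8]
gripper_width: 0.273
```

```bash
python3 - <<'E'
from h import *
go([.5526,.2658,.1535],-21.4)
E
```

```text
p [0.5369 0.2696 0.1549] jawyaw -21.52 turn [-0.12 -0.08 -0.07] shift now [ 0.0014  0.016  -0.0023] shift final [ 0.0014  0.016  -0.0022] F [ 0.4 -0.3 -0.8] t 30.55 j [0.41 0.09 1.37 0.   1.68 0.78] w 0.273
```

Request:
jog_arm([
  [[0, 0, 0, 0, 0.004, -0.0005, 0.02], [0, 0, 0, 0, 0.005, -0.0008, 0.02], [0, 0, 0, 0, 0.004, -0.0005, 0.02], [0, 0, 0, 0, 0.0015, 0, 0.02], [0, 0, 0, 0, 0, 0, 0.02]],
])

```text
time: 31.05
tcp_pos: [0.552, 0.2658, 0.1549]
orientation: [0.398, 0.585, 0.398, -0.584]
force: [0.2, 0.7, -0.8]
gripper_width: 0.269
```

```bash
python3 - <<'E'
from h import *
go([.5526,.2658,.1440],-21.4)
E
```

```text
p [0.552  0.2658 0.1549] jawyaw -21.5 turn [-0.1  -0.07 -0.04] shift now [ 0.0109  0.0005 -0.0002] shift final [ 0.0109  0.0005 -0.0002] F [ 0.2  0.7 -0.8] t 31.05 j [0.39 0.12 1.33 0.   1.69 0.77] w 0.269
```

Request:
jog_arm([
  [[0, 0, 0, 0.002, 0.0003, 0, 0.02], [0, 0, 0, 0.003, 0, 0, 0.02], [0, 0, 0, 0.002, 0, 0, 0.02], [0, 0, 0, 0.001, 0, 0, 0.02]],
])

```text
time: 31.45
tcp_pos: [0.5519, 0.266, 0.1464]
orientation: [0.398, 0.585, 0.398, -0.584]
force: [0.2, 0.1, -0.8]
gripper_width: 0.276
```

Request:
jog_arm([
  [[0, 0, 0, 0.001, 0, 0, 0.02], [0, 0, 0, 0.001, 0, 0, 0.02]],
])

```text
time: 31.65
tcp_pos: [0.5517, 0.266, 0.1441]
orientation: [0.398, 0.585, 0.398, -0.584]
force: [0.1, 0.4, -0.7]
gripper_width: 0.269
```

Request:
jog_arm([
  [[0, 0, 0, 0.001, 0, 0, 0.02], [0, 0, 0, 0.0005, 0, 0, 0.02]],
])

```text
time: 31.85
tcp_pos: [0.5517, 0.266, 0.1436]
orientation: [0.398, 0.585, 0.398, -0.584]
force: [-1.1, -0.7, 2.1]
gripper_width: 0.271
```

Seated: the force reversed at the height where I first gripped the rod. Now I release and go up.

Request:
jog_arm([
  [[0, 0, 0, 0, 0, 0, 0.04], [0, 0, 0, 0, 0, 0, 0.06], [0, 0, 0, 0, 0, 0, 0.06], [0, 0, 0, 0, 0, 0, 0.06], [0, 0, 0, 0, 0, 0, 0.06], [0, 0, 0, -0.005, 0, 0, 0.06], [0, 0, 0, -0.015, 0, 0, 0.06], [0, 0, 0, -0.02, 0, 0, 0.06]],
])

```text
time: 32.65
tcp_pos: [0.5506, 0.2656, 0.1823]
orientation: [-0.398, -0.583, -0.399, 0.585]
force: [0.3, -0.3, 0.5]
gripper_width: 0.705
```

Request:
jog_arm([
  [[0, 0, 0, -0.03, 0, 0, 0.06], [0, 0, 0, -0.03, 0, 0, 0.06], [0, 0, 0, -0.03, 0, 0.01, 0.06], [0, 0, 0, 0, -0.03, 0.02, 0.06], [0, 0, 0, 0, -0.03, 0.02, 0.06], [0, 0, 0, 0, -0.03, 0.02, 0.06], [0, 0, 0, 0, 0, 0, 0.06], [0, 0, 0, 0, 0, 0, 0.06]],
])

```text
time: 33.45
tcp_pos: [0.4394, 0.2326, 0.2904]
orientation: [0.399, 0.589, 0.397, -0.58]
force: [0.7, -0.2, -0.2]
gripper_width: 0.704
```

```bash
python3 - <<'E'
from h import *
go([.5526,.2658,.3],-21.4)
cs={n:snap(n) for n in('wrist','side','top')}
s=cs['side']['pixels'][170:290,160:310];t=cs['top']['pixels'][140:230,150:400]
A=np.hstack([cv2.resize(cs['wrist']['pixels'],(400,300)),cv2.resize(s,(375,300),interpolation=cv2.INTER_CUBIC)])
B=cv2.resize(t,(775,279),interpolation=cv2.INTER_CUBIC)
cv2.imwrite('pics/fin.png',np.vstack([A,B]))
E
```

```text
p [0.4394 0.2326 0.2904] jawyaw -21.48 turn [-0.08 -0.58 -0.52] shift now [-0.008   0.0932 -0.0724] shift final [-0.0096  0.0932 -0.0722] F [ 0.7 -0.2 -0.2] t 33.45 j [ 0.42 -0.18  1.39  0.    1.92  0.79] w 0.704
```

The viewer has reached its limit of 12 pictures, so I'll check numerically: a handle and caddy colour check, and a difference against the first picture.

```bash
python3 - <<'E'
from h import *
import pickle
c0=pickle.load(open('c0.pkl','rb'))['side'];c=snap('side')
d=np.abs(c['pixels'].astype(int)-c0['pixels']).max(2)
for n,X,r in(('handle',[.5507,.265,.16],8),('collar',[.5507,.265,.123],5),('hook',[.556,.263,.02],6),('post of fork',[.6,.25,.1],6)):
  u,v=proj(c,X).astype(int);print(n,(u,v),d[v-r:v+r+1,u-r:u+r+1].mean().round(1),c['pixels'][v,u],c0['pixels'][v,u])
w=cv2.imread('pics/fin.png')
def com(c,lo,hi,box):
  x0,y0,x1,y1=box;h=cv2.cvtColor(c['pixels'],cv2.COLOR_BGR2HSV)[y0:y1,x0:x1];m=cv2.inRange(h,lo,hi);ys,xs=np.nonzero(m);return len(xs),(x0+xs.mean()).round(1) if len(xs) else 0,(y0+ys.mean()).round(1) if len(xs) else 0
u,v=proj(c,[.524,.02,.065]).astype(int);print('orange near tray',com(c,(5,180,110),(17,255,255),(u-18,v-18,u+18,v+18)),'expected',(u,v))
wr=snap('wrist');H=proj(wr,[.5507,.265,.177]);print('handle top in wrist expected',H)
x,y=H.astype(int)
if 20<x<490 and 20<y<360:
  g=wr['pixels'][y-22:y+22,x-22:x+22].astype(int);m=(g[...,2]>190)&(g[...,1]>150)&(g[...,0]>100);ys,xs=np.nonzero(m);print('light wood',len(xs),xs.mean()+x-22,ys.mean()+y-22)
print('F',robot.state()['force'])
E
```

```text
handle (np.int64(220), np.int64(224)) 6.2 [ 97 152 200] [101 159 208]
collar (np.int64(220), np.int64(233)) 6.3 [ 60  97 129] [ 64 102 135]
hook (np.int64(221), np.int64(253)) 5.9 [126 130 126] [129 134 130]
post of fork (np.int64(208), np.int64(230)) 4.6 [81 89 97] [ 85  93 101]
orange near tray (84, np.float64(253.2), np.float64(197.4)) expected (np.int64(252), np.int64(195))
handle top in wrist expected [356.37601216 111.19364463]
light wood 663 355.7948717948718 111.08295625942685
F [-0.119787   0.1727577  0.267114 ]
```

The rod is back within about a millimetre of where it hung: the side view around the fork, handle and hook is nearly unchanged. The orange post is where it should be over the tray. I'm handing in.

```bash
python3 -c "
from plant import robot
print(robot.finish_job())"
```

```text
the job is handed in; nothing more can be done
None
```

The caddy of router bits is standing in the white drying tray, unhooked, and the hook rod is hanging back in its fork. I handed the job in at about 33.6 s.

- **Finding the bar:** I felt the post's shoulder at about 56 mm above the bench, with roughly 5–6 N of contact. I then slid the hook under the bar and lifted with about 3 N.
- **Setting down:** The caddy came out level. It touched down softly at the expected height, and I drew the hook out without any contact force. The fingers never touched the caddy.
- **Rod back in the fork:** It seated at the same height where I had gripped it, with about 3 N of contact. In the last wrist picture the handle top was within 1 pixel of its original place. The side view at the handle, collar and hook was nearly unchanged.
- **Caddy in the tray:** The last picture I could view showed it upright in the tray. A later colour check put the orange post within 3 pixels of its expected place.
- **Not checked:** The viewer's 12-picture limit was reached, so the final overall picture was only checked by numbers. I did not check the bystanders one by one at the end; no unexpected contact showed in the force readings.

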